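# Unstack the condiment containers onto their drip trays

## Task

Set up the pass: take the stack of lidded steel containers apart from the top down and stand each one upright, gently, in the drip tray of its own shape and size, lined up with the tray. The little round one goes first, then the square and the larger round one in either order, and the long one stays where it is until those three are in their trays. Leave the mug and the amber jar where they stand.

Things in the scene. Friction and masses are not known exactly. Their poses are not given: they have to be found in the camera images.
- small_tin_mid (a point): Little round aluminium-grey steel container with an inset flat white lid, 56 mm tall, loose, 36 mm in diameter. At the start it is the top of the stack, standing on the square or on the larger round container. The point is its centre, half-way up (28 mm above its underside and 28 mm below its top); z is up.
- square_tin_mid (a point): Square aluminium-grey steel container with an inset flat white lid, 56 mm tall, loose, 52 x 52 mm. At the start it stands on one half of the long container, sides roughly parallel to it. The point is its centre, half-way up (28 mm above its underside and 28 mm below its top); z is up, x and y are square to its sides.
- round_tin_mid (a point): Larger round aluminium-grey steel container with an inset flat white lid, 56 mm tall, loose, 56 mm in diameter. At the start it stands on the other half of the long container, its centre about 74 mm from the square one's. The point is its centre, half-way up (28 mm above its underside and 28 mm below its top); z is up.
- long_tin_mid (a point): Long oblong aluminium-grey steel container with an inset flat white lid, 56 mm tall, loose, 150 mm long (its x) by 60 mm wide (its y). At the start it is the bottom of the stack, on the counter. The point is its centre, half-way up (28 mm above its underside and 28 mm below its top); z is up.
- small_tray_floor (a point): Shallow drip tray, black floor and bare steel rim, fixed to the counter: floor 3 mm thick, rim 3 mm wide standing 4 mm above that floor (7 mm above the counter), round, for the little round container: 56 mm across inside the rim, 62 mm outside. The point is the centre of the tray's floor, 3 mm above the counter (z up); the container's centre is 28 mm above it when it stands in the tray.
- square_tray_floor (a point): Shallow drip tray, black floor and bare steel rim, fixed to the counter: floor 3 mm thick, rim 3 mm wide standing 4 mm above that floor (7 mm above the counter), square, for the square container: 72 mm inside the rim, 78 mm outside, x and y square to its sides. The point is the centre of the tray's floor, 3 mm above the counter (z up); the container's centre is 28 mm above it when it stands in the tray.
- round_tray_floor (a point): Shallow drip tray, black floor and bare steel rim, fixed to the counter: floor 3 mm thick, rim 3 mm wide standing 4 mm above that floor (7 mm above the counter), round, for the larger round container: 76 mm across inside the rim, 82 mm outside. The point is the centre of the tray's floor, 3 mm above the counter (z up); the container's centre is 28 mm above it when it stands in the tray.
- long_tray_floor (a point): Shallow drip tray, black floor and bare steel rim, fixed to the counter: floor 3 mm thick, rim 3 mm wide standing 4 mm above that floor (7 mm above the counter), oblong, for the long container: 170 mm (its x) by 80 mm (its y) inside the rim, 176 x 86 mm outside. The point is the centre of the tray's floor, 3 mm above the counter (z up); the container's centre is 28 mm above it when it stands in the tray.
- mug: White ceramic mug, 72 mm across, 78 mm tall with a handle at its side, loose, standing on the counter; not to be moved. Origin: centre of its underside, z up.
- jar: Amber glass jar with a black cap, 52 mm across, 78 mm tall, loose, standing on the counter; not to be moved. Origin: centre of its underside, z up.
There are look-alikes about, which are no part of the job. What is shaped like the part that bears small_tray_floor but purple is not meant.

How it is judged:
On the way, in this order (a step that is already met when the one before it is completed fails the run):
1. the little round container stands in the small round tray (horizontal distance between small_tin_mid and small_tray_floor below 0.012 m and z of small_tin_mid in the frame of small_tray_floor between 0.025 and 0.0305 m and angle between small_tin_mid's own z axis and vertical below 0.06 rad and linear speed of small_tin below 0.02 m/s and angular speed of small_tin below 0.15 rad/s and contact force between small_tin and the fingers below 0.1 N), for 0.2 s.
2. the square and the larger round container stand in their trays too (horizontal distance between square_tin_mid and square_tray_floor below 0.016 m and z of square_tin_mid in the frame of square_tray_floor between 0.025 and 0.0305 m and angle between each of square_tin_mid, round_tin_mid's own z axis and vertical below 0.06 rad and (angle between the x axis of square_tin_mid and the x axis of square_tray_floor, either way round below 0.25 rad or angle between the x axis of square_tin_mid and the y axis of square_tray_floor, either way round below 0.25 rad) and linear speed of each of square_tin, round_tin below 0.02 m/s and angular speed of each of square_tin, round_tin below 0.15 rad/s and contact force between each of square_tin, round_tin and the fingers below 0.1 N and horizontal distance between round_tin_mid and round_tray_floor below 0.012 m and z of round_tin_mid in the frame of round_tray_floor between 0.025 and 0.0305 m), for 0.2 s.
3. the long container stands in its tray (horizontal distance between long_tin_mid and long_tray_floor below 0.016 m and z of long_tin_mid in the frame of long_tray_floor between 0.025 and 0.0305 m and angle between long_tin_mid's own z axis and vertical below 0.06 rad and angle between the x axis of long_tin_mid and the x axis of long_tray_floor, either way round below 0.25 rad and linear speed of long_tin below 0.02 m/s and angular speed of long_tin below 0.15 rad/s and contact force between long_tin and the fingers below 0.1 N), for 0.2 s.
At the end, for the whole second after the job is handed in: All four containers stand upright (within 0.06 rad) and flat on the floor of their own trays, released and at rest: the round ones within 12 mm of the tray's centre, the square and the long one within 16 mm and turned less than 0.25 rad from the tray's sides (all of step 1 and all of step 2 and all of step 3); the robot touches nothing.
It fails at once if the square or the larger round container is moved (over 40 mm) before the little one is in its tray (distance of any of square_tin_mid, round_tin_mid from where it was at the start of the episode above 0.04 m and not (horizontal distance between small_tin_mid and small_tray_floor below 0.012 m and z of small_tin_mid in the frame of small_tray_floor between 0.025 and 0.0305 m and angle between small_tin_mid's own z axis and vertical below 0.06 rad)).
It fails at once if the long container is moved (over 40 mm) before the other three are in their trays (distance of long_tin_mid from where it was at the start of the episode above 0.04 m and not ((horizontal distance between small_tin_mid and small_tray_floor below 0.012 m and z of small_tin_mid in the frame of small_tray_floor between 0.025 and 0.0305 m and angle between small_tin_mid's own z axis and vertical below 0.06 rad) and (horizontal distance between square_tin_mid and square_tray_floor below 0.016 m and z of square_tin_mid in the frame of square_tray_floor between 0.025 and 0.0305 m and angle between square_tin_mid's own z axis and vertical below 0.06 rad and (angle between the x axis of square_tin_mid and the x axis of square_tray_floor, either way round below 0.25 rad or angle between the x axis of square_tin_mid and the y axis of square_tray_floor, either way round below 0.25 rad)) and (horizontal distance between round_tin_mid and round_tray_floor below 0.012 m and z of round_tin_mid in the frame of round_tray_floor between 0.025 and 0.0305 m and angle between round_tin_mid's own z axis and vertical below 0.06 rad))).
It fails at once if a container is dropped or slammed into its tray (faster than 0.6 m/s within 12 mm of the floor) ((horizontal distance between small_tin_mid and small_tray_floor below 0.04 m and z of small_tin_mid in the frame of small_tray_floor below 0.04 m and linear speed of small_tin above 0.6 m/s) or (horizontal distance between square_tin_mid and square_tray_floor below 0.04 m and z of square_tin_mid in the frame of square_tray_floor below 0.04 m and linear speed of square_tin above 0.6 m/s) or (horizontal distance between round_tin_mid and round_tray_floor below 0.04 m and z of round_tin_mid in the frame of round_tray_floor below 0.04 m and linear speed of round_tin above 0.6 m/s) or (horizontal distance between long_tin_mid and long_tray_floor below 0.04 m and z of long_tin_mid in the frame of long_tray_floor below 0.04 m and linear speed of long_tin above 0.6 m/s)).
It fails at once if a container is tipped over (more than 0.6 rad) (angle between any of small_tin_mid, square_tin_mid, round_tin_mid, long_tin_mid's own z axis and vertical above 0.6 rad).
It fails at once if the mug or the jar is pushed more than 40 mm or tipped (distance of any of mug, jar from where it was at the start of the episode above 0.04 m or angle between any of mug, jar's own z axis and vertical above 0.4 rad).
It also fails if it takes over 141 s, if anything falls off the work surface, if the arm or the gripper's body presses on something with over 40 N, if the wrist force passes 120 N, or if a joint passes its speed limit or range.

## Robot

A 6-joint arm with a two-finger parallel gripper is mounted at the origin on the work surface. World frame = base frame: x ahead of the robot, y to its left, z up, the work surface at z = 0. Lengths are in m, angles in rad, forces in N, time in s.
With the tool pointing down it reaches from about 0.425 to 0.925 m from the base axis. Payload 12.5 kg.
Tool frame: the origin (TCP) lies between the finger pads; the fingertips stand 14 mm ahead of it and the grasp point (between the pads) lies 5 mm behind it; z points along the fingers, y is the line along which they close (so a half turn about z gives the same grasp; the last joint's range is limited). The gripper opens to 85 mm and grips with 20 to 120 N. Pads are 22 mm wide; open, the fingers measure 114 mm over their backs; the gripper's body (76 mm by 85 mm) begins 54 mm behind the grasp point. The pads swing forward as they close: fully open they stand 13 mm farther back than shut.
Start: joints at [1.159, 0.491, 1.559, -0, 1.092, -0.106], TCP at [0.188, 0.596, 0.245] pointing down, gripper open.
Joint ranges: [-3.1, 3.1], [-0.84, 2.19], [0.05, 2.79], [-1.13, 4.28], [0.06, 2.93], [-2.69, 2.69]. Speed limits (rad/s): [2.22, 2.22, 2.79, 3.14, 3.14, 3.14].

## Interface

Orientations are given as a unit quaternion [w, x, y, z].
In Python, from plant import r gives the robot as it stands.
- The arm moves only by the shell command python3 -m crank 'ROWS' [OPENING] [FORCE]. ROWS is JSON, a list of rows, each an object with "dp": the shift along the tool's x, y, z in mm, a list of three; "yaw": the turn about the tool's z in rad. In form: [{"dp": [dx, dy, dz], "yaw": yaw}, ...]. A call has exactly 10 rows; each row shifts and turns the commanded pose from where the row before left it, along the tool's axes as they then stand; what a row does not reach is not made up. A row lasts 1/12 s, in which the tool goes at most 41.7 mm and 7.16 degrees, less where a joint would pass 70% of its speed; a pose out of reach is approached as far as the arm can. A call is refused whole if a number of a shift passes 41.7 or a number of a turn 0.125, either way. A call with a gripper value outside its range is refused whole. OPENING is the opening, from -1 (shut) to 1 (fully open), set as the call begins (- or left out, the last holds). The fingers move at their own pace and stop on an object; FORCE is the grip in N (left out, the last holds). Time passes only in rows, so rows that do not move let the fingers close, or fill a call up. It gives the time, the measured TCP pose, the force, the opening and the grip force at its end, in the units of the state.
- r.get_state(): the state, without advancing time (a new reading comes with each control period).
- r.camera(name): name is "scene" or "side" or "wrist"; returns a dict with "pixels" (420x560x3 uint8, red, green, blue), "depth" (420x560 float32, m along the optical axis (not along the pixel's ray), 0 where there is no reading), "mtx" (3x3 intrinsics, pixels), "view" (4x4, takes a point from world to camera coordinates); the wrist camera has in their place "T_tool_cam" (4x4, takes a point from camera to tool coordinates, whose origin is the TCP and whose axes are the flange's). Camera axes: x right, y down, z forward; pixel columns grow to the right and rows downward; lengths in m; the calibration is good to about 2 mm. The wrist camera is an equidistant fisheye: a pixel r from the principal point sees the ray r / f radians off the axis. A picture is of the moment at which its call begins: read the wrist's pose just before it.
- r.finish_job(): hands the job in; it is judged then, once.
The state is a dict: "t": time; "joints": joint angles; "joint_vel": joint speeds; "joint_torque": joint torques, N m; "tcp_pos": TCP position; "tool_rot": TCP orientation; "force": force on the tool from outside, world axes, zero at the start; "moment": the same for the moment, N m; "grip_width": finger opening in m; "grasp_force": force on a finger pad.
Only numpy, scipy, OpenCV 4.12 (cv2) and the standard library are available. Lean on these libraries where they do the work, as an engineer would, in place of code of your own. Each camera call takes 0.05 s, during which the arm holds its last target. There are 200 camera calls.

## Working session

There is one attempt and no reset: what is moved stays moved. The work goes in short steps, Python scripts to look and compute and a shell command to move; the robot and the scene stay as the last step left them, time stands still between calls to the robot, and variables do not carry over. Pictures are saved under pics/ and viewed, at most 14 in all, crops included, and the job is handed in when it is done.

```bash
ls; mkdir -p pics
python3 - <<'E'
from plant import r
import cv2,numpy as np,pickle
s=r.get_state();print({k:np.round(v,3) for k,v in s.items()})
for n in("scene","side"):
    c=r.camera(n);pickle.dump(c,open(n+"0.pkl","wb"));cv2.imwrite(f"pics/{n}0.png",c["pixels"][:,:,::-1]);print(n,c["mtx"],np.round(c["view"],3))
E
```

```text
pics
{'t': np.float64(0.0), 'joints': array([ 1.159,  0.492,  1.559, -0.   ,  1.092, -0.106]), 'joint_vel': array([-0.001, -0.001, -0.001,  0.001, -0.002,  0.   ]), 'joint_torque': array([ 0.0000e+00, -6.1842e+01, -2.6161e+01, -0.0000e+00,  4.0000e-03,
        0.0000e+00]), 'tcp_pos': array([0.188, 0.596, 0.245]), 'tool_rot': array([-0.   ,  0.152,  0.988, -0.001]), 'force': array([ 0.052, -0.786, -0.529]), 'moment': array([ 0.014, -0.012, -0.014]), 'grasp_force': np.float64(0.0), 'grip_width': np.float64(0.086)}
scene [[470.63966813   0.         280.404615  ]
 [  0.         470.63966813 205.41051126]
 [  0.           0.           1.        ]] [[-0.496  0.868  0.009  0.284]
 [ 0.658  0.382 -0.649 -0.269]
 [-0.567 -0.316 -0.761  1.539]
 [ 0.     0.     0.     1.   ]]
side [[434.78184808   0.         280.00486004]
 [  0.         434.78184808 201.03893191]
 [  0.           0.           1.        ]] [[ 0.986 -0.166 -0.009 -0.517]
 [-0.128 -0.72  -0.682  0.14 ]
 [ 0.107  0.673 -0.732  1.134]
 [ 0.     0.     0.     1.   ]]
```

View pics/scene0.png

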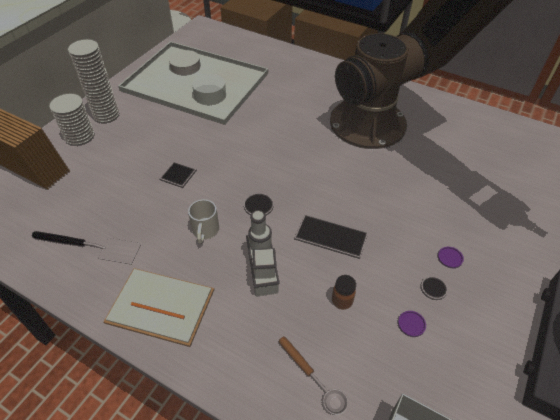

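View pics/side0.png

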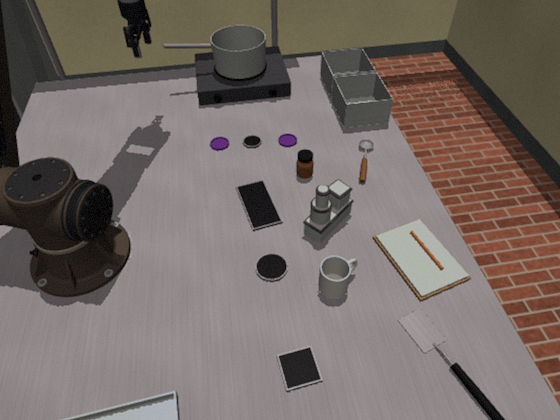

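The scene view shows the small tin (258,215) on the round one (260,235), next to the square (264,262), all on the long tin. The trays are square (178,175), round (259,205), long (331,236) and small (434,288). The side view has them at (298,368), (272,267), (258,204) and (252,141). Next I'll measure them.

```bash
cat > h.py <<'E'
import numpy as np,cv2
def world(c):
    d=c["depth"];v,u=np.indices(d.shape);K=c["mtx"]
    P=np.stack([(u-K[0,2])/K[0,0]*d,(v-K[1,2])/K[1,1]*d,d],-1)
    V=c["view"];W=(P-V[:3,3])@V[:3,:3]
    W[d==0]=np.nan
    return W
def plane(c,uv,z):
    K=c["mtx"];V=c["view"];uv=np.asarray(uv,float).reshape(-1,2)
    rays=np.c_[(uv-K[:2,2])/[K[0,0],K[1,1]],np.ones(len(uv))]@V[:3,:3]
    o=-V[:3,:3].T@V[:3,3]
    return o+rays*((z-o[2])/rays[:,2])[:,None]
def rect(xy):  # centre, long-axis angle, size (mm)
    (cx,cy),(w,h),a=cv2.minAreaRect((np.asarray(xy)*1000).astype(np.float32))
    if w<h: w,h,a=h,w,a+90
    return np.round([cx,cy,w,h,(a+90)%180-90],1)
E
python3 - <<'E'
from h import *;import pickle
seeds={"scene":dict(square=(178,175),round=(259,207),long=(331,236),small=(434,288)),
"side":dict(square=(298,368),round=(272,267),long=(258,204),small=(252,141))}
for n in seeds:
    c=pickle.load(open(n+"0.pkl","rb"));g=c["pixels"].max(-1)
    dark=(g<70).astype(np.uint8);W=world(c)
    _,lab=cv2.connectedComponents(dark,connectivity=4)
    for k,(u,v) in seeds[n].items():
        m=lab==lab[v,u];vv,uu=np.nonzero(m)
        P=plane(c,np.c_[uu,vv],.003)
        print(n,k,g[v,u],m.sum(),rect(P[:,:2]),np.round(np.nanmedian(W[m],0),4))
    print('counter z',np.nanmedian(W[...,2][150:300,100:450]))
    x0=np.array([.0,.0])
    for nm,z in(("small",.168),("mid",.112),("long",.056)):
        sel=(abs(W[...,2]-z)<.006)&(W[...,0]>.3)&(W[...,0]<1.1)&(abs(W[...,1])<.4)
        k,l,st,ce=cv2.connectedComponentsWithStats(sel.astype(np.uint8))
        for i in range(1,k):
            if st[i,4]>40: P=W[l==i];print(n,nm,st[i],np.round(np.median(P,0),3),rect(P[:,:2]))
E
```

```text
scene square 37 398 [ 496.9 -391.4   69.1   68.8    5.4] [ 0.4976 -0.3904  0.0034]
scene round 48 390 [ 476.  -127.1   73.5   68.3  -65.6] [ 0.4769 -0.1273  0.004 ]
scene long 42 1483 [473.2  96.  168.   76.5 -80.6] [0.4743 0.0982 0.004 ]
scene small 46 340 [491.  380.2  53.4  49.8 -60. ] [0.4922 0.3804 0.0042]
counter z 0.0014042406656738474
scene small [250 211  16  12 153] [ 0.63  -0.028  0.167] [627.4 -30.7  34.4  33.3 -56.3]
scene mid [248 224  24  19 213] [ 0.638 -0.016  0.111] [630.2 -24.2  54.6  47.4 -48.7]
scene mid [252 248  25  21 441] [0.688 0.021 0.112] [684.8  19.4  53.4  51.7  34.7]
scene long [191 204  24  12  73] [ 0.596 -0.224  0.056] [ 603.5 -218.1   60.4   25.3  -48.1]
scene long [202 217  16  11  48] [ 0.635 -0.17   0.056] [ 629.9 -173.1   48.7   12.8  -20.5]
scene long [246 235   7  33  91] [ 0.656 -0.036  0.054] [652.1 -40.8  96.2   9.9  39.3]
scene long [251 267  29  21 251] [0.706 0.036 0.055] [695.8  27.6  59.8  50.4 -51.2]
scene long [334 287  22  13  89] [0.652 0.208 0.054] [645.2 207.2  48.3  28.2 -67.3]
side square 40 1062 [ 499.8 -387.3   69.4   69.2   
[... 306 characters left out ...]
 185  15  11  96] [ 0.626 -0.036  0.166] [624.9 -35.   31.7  31.4 -69.5]
side mid [329 180  22  19 222] [0.685 0.014 0.11 ] [685.1  15.9  51.9  50.  -55.8]
side mid [311 198  22  15 121] [ 0.62  -0.042  0.109] [625.5 -34.1  54.2  45.  -22.1]
side long [345 108  47   9 142] [0.888 0.394 0.056] [8.908e+02 3.943e+02 1.593e+02 1.040e+01 2.000e-01]
side long [298 160  15   8  50] [0.628 0.183 0.053] [630.4 185.2  42.6  23.9 -18.7]
side long [304 200  50  34 317] [ 0.643 -0.035  0.053] [657.9 -10.1 147.8  59.8  38.3]
side long [322 261  27  12  76] [ 0.632 -0.178  0.056] [ 627.7 -184.7   61.5   25.5  -17.8]
side long [320 274  30  14  87] [ 0.606 -0.234  0.056] [ 614.1 -226.7   68.4   26.3  -18.7]
```

```bash
cat > go.py <<'E'
import sys,numpy as np
from plant import r
from scipy.spatial.transform import Rotation as R
s=r.get_state();q=s["tool_rot"];M=R.from_quat([q[1],q[2],q[3],q[0]]).as_matrix()
ya=np.degrees(np.arctan2(M[1,1],M[0,1]))
print("t %.2f"%s["t"],"tcp",np.round(1000*s["tcp_pos"],1),"yang %.1f"%ya,"tilt %.3f"%np.arccos(-M[2,2]),"w %.1f gf %.1f"%(1e3*s["grip_width"],s["grasp_force"]),"F",np.round(s["force"],1),"q",np.round(s["joints"],2))
for a in sys.argv[1:]:
    x,y,z,t=map(float,a.split(","))
    d=M.T@(np.array([x,y,z])-1000*s["tcp_pos"])
    print(a,"dp",np.round(d,1),"yaw %.3f"%-np.radians((t-ya+180)%360-180))
E
python3 go.py 626,-32,245,72.5
```

```text
t 0.10 tcp [188.1 595.8 244.8] yang 72.5 tilt 0.001 w 85.2 gf 0.0 F [ 0.8 -0.2  0.6] q [ 1.16  0.49  1.56  0.    1.09 -0.11]
626,-32,245,72.5 dp [-6.066e+02 -4.668e+02  2.000e-01] yaw -0.000
```

```bash
python3 -m crank '[{"dp":[-15,-12,0],"yaw":0},{"dp":[-30,-23,0],"yaw":0},{"dp":[-30,-23,0],"yaw":0},{"dp":[-30,-23,0],"yaw":0},{"dp":[-30,-23,0],"yaw":0},{"dp":[-30,-23,0],"yaw":0},{"dp":[-30,-23,0],"yaw":0},{"dp":[-30,-23,0],"yaw":0},{"dp":[-30,-23,0],"yaw":0},{"dp":[-30,-23,0],"yaw":0}]' 1 30
python3 -m crank '[{"dp":[-30,-23,0],"yaw":0},{"dp":[-30,-23,0],"yaw":0},{"dp":[-30,-23,0],"yaw":0},{"dp":[-30,-23,0],"yaw":0},{"dp":[-30,-23,0],"yaw":0},{"dp":[-30,-23,0],"yaw":0},{"dp":[-30,-23,0],"yaw":0},{"dp":[-30,-23,0],"yaw":0},{"dp":[-30,-23,0],"yaw":0},{"dp":[-17,-14,0],"yaw":0}]'
python3 go.py 626,-32,140,72.5
python3 - <<'E'
from plant import r
import cv2,numpy as np,pickle
s=r.get_state();c=r.camera("wrist");pickle.dump((s,c),open("w1.pkl","wb"));cv2.imwrite("pics/w1.png",c["pixels"][:,:,::-1]);print(c["mtx"],np.round(c["T_tool_cam"],3))
E
```

```text
t: 0.93
tcp_pos: [0.3946, 0.2997, 0.2452]
tool_rot: [-0.0, 0.152, 0.988, -0.0]
force: [1.3, 0.7, 0.3]
grip_width: 0.085
grasp_force: 0.0
t: 1.77
tcp_pos: [0.6027, 0.0011, 0.2448]
tool_rot: [0.0, 0.153, 0.988, -0.0]
force: [-0.4, 0.0, -0.0]
grip_width: 0.0856
grasp_force: 0.0
t 1.77 tcp [602.7   1.1 244.8] yang 72.4 tilt 0.000 w 85.6 gf 0.0 F [-0.4  0.  -0. ] q [-0.11  0.46  1.62 -0.    1.07 -1.37]
626,-32,140,72.5 dp [-32.2 -24.5 104.8] yaw -0.002
[[325.1922621    0.         279.40548961]
 [  0.         325.1922621  210.17185186]
 [  0.           0.           1.        ]] [[-0.    -0.96  -0.28   0.072]
 [ 1.    -0.    -0.    -0.   ]
 [ 0.    -0.28   0.96  -0.128]
 [ 0.     0.     0.     1.   ]]
```

View pics/w1.png

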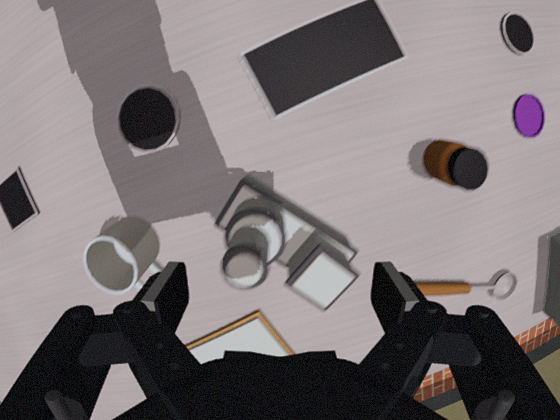

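The wrist view shows the small tin (245,265) on the round one (257,232), the square (322,278), the round tray (149,118), the long tray (325,57), the small tray (517,33) and the square tray (17,197). I'll re-measure from a settled wrist picture.

```bash
cat >> h.py <<'E'
from scipy.spatial.transform import Rotation as R
def wrist(r):
    s=r.get_state();c=r.camera("wrist");q=s["tool_rot"]
    T=np.eye(4);T[:3,:3]=R.from_quat([q[1],q[2],q[3],q[0]]).as_matrix();T[:3,3]=s["tcp_pos"];T=T@c["T_tool_cam"]
    K=c["mtx"];v,u=np.indices(c["depth"].shape);a=np.stack([u-K[0,2],v-K[1,2]],-1)/K[0,0]
    th=np.linalg.norm(a,axis=-1)+1e-9
    d=np.dstack([a/th[...,None]*np.sin(th)[...,None],np.cos(th)])
    rays=d@T[:3,:3].T; z=c["depth"][...,None]
    W=T[:3,3]+rays*(z/np.cos(th)[...,None]); W[c["depth"]==0]=np.nan
    onplane=lambda m,h:(T[:3,3]+rays[m]*((h-T[2,3])/rays[m][:,2])[:,None])
    return s,c,W,onplane
E
cat > wm.py <<'E'
from h import *;from plant import r;import sys
s,c,W,op=wrist(r);print(np.round(1000*s["tcp_pos"],1))
cv2.imwrite(sys.argv[1],c["pixels"][:,:,::-1])
dark=(c["pixels"].max(-1)<62).astype(np.uint8);_,l,st,ce=cv2.connectedComponentsWithStats(dark,connectivity=4)
for i in range(1,len(st)):
    if 150<st[i,4]<9000:
        m=l==i;z=np.nanmedian(W[m][:,2])
        if z<.02: print("dark",np.round(ce[i]),st[i,4],"z %.4f"%z,rect(op(m,.003)[:,:2]))
for z in(.168,.112,.056):
    sel=(abs(W[...,2]-z)<.008)&(np.hypot(W[...,0]-.655,W[...,1]+.007)<.13)
    k,l,st,ce=cv2.connectedComponentsWithStats(sel.astype(np.uint8))
    for i in range(1,k):
        if st[i,4]>150: P=W[l==i];print(z,np.round(ce[i]),st[i,4],np.round(np.median(P,0),4),rect(P[:,:2]))
E
python3 wm.py pics/w2.png; python3 go.py 626,-32,245,72.5
```

```text
[603.9  -0.8 244.6]
dark [326.  50.] 8741 z 0.0028 [475.2  98.2 169.5  78.7 -80.4]
dark [520.  30.] 734 z 0.0027 [492.8 383.3  53.3  51.6 -23.2]
dark [149. 115.] 2806 z 0.0029 [ 479.3 -124.6   74.8   74.7    8.4]
dark [ 16. 198.] 1186 z 0.0029 [ 497.8 -391.8   70.3   68.5    6.5]
0.168 [249. 262.] 1738 [ 0.6227 -0.0299  0.1664] [624.5 -30.8  35.   34.9 -15.6]
0.112 [263. 225.] 1568 [ 0.6133 -0.0161  0.1104] [621.3 -24.4  55.9  44.6  52.4]
0.112 [325. 274.] 2739 [0.6794 0.0189 0.1113] [683.   18.6  52.2  52.2  34.1]
0.056 [284. 219.] 2577 [ 0.6395 -0.0016  0.055 ] [654.9  -5.3 150.2  60.   39.9]
t 1.87 tcp [602.5   1.2 244.4] yang 72.3 tilt 0.000 w 85.3 gf 0.0 F [-0.   0.8 -0.6] q [-0.11  0.46  1.62 -0.    1.07 -1.37]
626,-32,245,72.5 dp [-32.5 -24.5  -0.6] yaw -0.004
```

```bash
python3 -m crank '[{"dp":[-11,-8,0],"yaw":0},{"dp":[-11,-8,0],"yaw":0},{"dp":[-11,-8,0],"yaw":0},{"dp":[0,0,15],"yaw":0},{"dp":[0,0,20],"yaw":0},{"dp":[0,0,20],"yaw":0},{"dp":[0,0,20],"yaw":0},{"dp":[0,0,15],"yaw":0},{"dp":[0,0,10],"yaw":0},{"dp":[0,0,5],"yaw":0}]' 1 30
python3 go.py 625,-31.5,140,72.5
```

```text
t: 2.7
tcp_pos: [0.6253, -0.0286, 0.1389]
tool_rot: [-0.001, 0.152, 0.988, 0.0]
force: [-0.4, 0.1, -0.4]
grip_width: 0.0856
grasp_force: 0.0
t 2.70 tcp [625.3 -28.6 138.9] yang 72.5 tilt 0.002 w 85.6 gf 0.0 F [-0.4  0.1 -0.4] q [-0.15  0.61  1.66  0.    0.87 -1.42]
625,-31.5,140,72.5 dp [-0.5 -2.8 -1.1] yaw 0.000
```

```bash
python3 -m crank '[{"dp":[0,-2,0],"yaw":0},{"dp":[0,0,0],"yaw":0},{"dp":[0,0,0],"yaw":0},{"dp":[0,0,0],"yaw":0},{"dp":[0,0,0],"yaw":0},{"dp":[0,0,0],"yaw":0},{"dp":[0,0,0],"yaw":0},{"dp":[0,0,0],"yaw":0},{"dp":[0,0,0],"yaw":0},{"dp":[0,0,0],"yaw":0}]' -1 30
python3 go.py 492.7,382.5,210,72.5
```

```text
t: 3.53
tcp_pos: [0.6251, -0.0306, 0.1413]
tool_rot: [0.001, 0.152, 0.988, -0.0]
force: [-1.6, -0.2, 6.0]
grip_width: 0.0353
grasp_force: 29.7
t 3.53 tcp [625.1 -30.6 141.3] yang 72.5 tilt 0.002 w 35.3 gf 29.7 F [-1.6 -0.2  6. ] q [-0.15  0.61  1.66 -0.    0.87 -1.42]
492.7,382.5,210,72.5 dp [250.5 354.1 -69. ] yaw -0.000
```

```bash
python3 -m crank '[{"dp":[0,0,-5],"yaw":0},{"dp":[0,0,-15],"yaw":0},{"dp":[0,0,-20],"yaw":0},{"dp":[0,0,-20],"yaw":0},{"dp":[0,0,-10],"yaw":0},{"dp":[8,11,0],"yaw":0},{"dp":[17,24,0],"yaw":0},{"dp":[17,24,0],"yaw":0},{"dp":[17,24,0],"yaw":0},{"dp":[17,24,0],"yaw":0}]'
python3 -m crank '[{"dp":[20,28,0],"yaw":0},{"dp":[20,28,0],"yaw":0},{"dp":[20,28,0],"yaw":0},{"dp":[20,28,0],"yaw":0},{"dp":[20,28,0],"yaw":0},{"dp":[20,28,0],"yaw":0},{"dp":[20,28,0],"yaw":0},{"dp":[17,24,0],"yaw":0},{"dp":[12,18,0],"yaw":0},{"dp":[6,9,0],"yaw":0}]'
python3 go.py 492.7,382.5,32,72.5
```

```text
t: 4.37
tcp_pos: [0.5831, 0.0961, 0.2093]
tool_rot: [-0.001, 0.152, 0.988, -0.0]
force: [0.2, 0.8, -1.6]
grip_width: 0.0352
grasp_force: 30.2
t: 5.2
tcp_pos: [0.49, 0.3852, 0.2093]
tool_rot: [-0.001, 0.151, 0.989, -0.0]
force: [0.6, 0.7, -0.8]
grip_width: 0.0357
grasp_force: 30.2
t 5.20 tcp [490.  385.2 209.3] yang 72.6 tilt 0.001 w 35.7 gf 30.2 F [ 0.6  0.7 -0.8] q [ 0.56  0.52  1.6   0.    1.01 -0.71]
492.7,382.5,32,72.5 dp [ -3.6  -1.6 177.2] yaw 0.002
```

```bash
python3 -m crank '[{"dp":[-3,-2,10],"yaw":0},{"dp":[0,0,20],"yaw":0},{"dp":[0,0,25],"yaw":0},{"dp":[0,0,25],"yaw":0},{"dp":[0,0,25],"yaw":0},{"dp":[0,0,25],"yaw":0},{"dp":[0,0,20],"yaw":0},{"dp":[0,0,12],"yaw":0},{"dp":[0,0,5],"yaw":0},{"dp":[0,0,0],"yaw":0}]'
python3 -m crank '[{"dp":[0,0,2],"yaw":0},{"dp":[0,0,2],"yaw":0},{"dp":[0,0,2],"yaw":0},{"dp":[0,0,1],"yaw":0},{"dp":[0,0,1],"yaw":0},{"dp":[0,0,0],"yaw":0},{"dp":[0,0,0],"yaw":0},{"dp":[0,0,0],"yaw":0},{"dp":[0,0,0],"yaw":0},{"dp":[0,0,0],"yaw":0}]'
python3 go.py 492.7,382.5,32,72.5
```

```text
t: 6.03
tcp_pos: [0.4941, 0.3791, 0.0422]
tool_rot: [-0.001, 0.153, 0.988, -0.001]
force: [-0.4, 0.0, -1.9]
grip_width: 0.0355
grasp_force: 30.2
t: 6.87
tcp_pos: [0.4942, 0.3798, 0.0353]
tool_rot: [0.0, 0.152, 0.988, 0.0]
force: [-0.3, 0.0, -0.6]
grip_width: 0.0352
grasp_force: 30.2
t 6.87 tcp [494.2 379.8  35.3] yang 72.5 tilt 0.000 w 35.2 gf 30.2 F [-0.3  0.  -0.6] q [ 0.55  0.75  1.73  0.    0.67 -0.72]
492.7,382.5,32,72.5 dp [2.3 2.1 3.3] yaw -0.000
```

```bash
python3 -m crank '[{"dp":[1,1,1],"yaw":0},{"dp":[1,1,1],"yaw":0},{"dp":[0,0,1],"yaw":0},{"dp":[0,0,1],"yaw":0},{"dp":[0,0,0],"yaw":0},{"dp":[0,0,0],"yaw":0},{"dp":[0,0,0],"yaw":0},{"dp":[0,0,0],"yaw":0},{"dp":[0,0,0],"yaw":0},{"dp":[0,0,0],"yaw":0}]'
python3 go.py 492.7,382.5,32,72.5
```

```text
t: 7.7
tcp_pos: [0.4929, 0.3826, 0.0323]
tool_rot: [0.0, 0.152, 0.988, 0.0]
force: [-5.0, -1.0, 10.0]
grip_width: 0.0353
grasp_force: 31.2
t 7.70 tcp [492.9 382.6  32.3] yang 72.5 tilt 0.001 w 35.3 gf 31.2 F [-5. -1. 10.] q [ 0.55  0.75  1.73  0.    0.66 -0.71]
492.7,382.5,32,72.5 dp [ 0.1 -0.2  0.3] yaw -0.000
```

```bash
python3 -m crank '[{"dp":[0,0,0],"yaw":0},{"dp":[0,0,0],"yaw":0},{"dp":[0,0,0],"yaw":0},{"dp":[0,0,0],"yaw":0},{"dp":[0,0,0],"yaw":0},{"dp":[0,0,-3],"yaw":0},{"dp":[0,0,-10],"yaw":0},{"dp":[0,0,-20],"yaw":0},{"dp":[0,0,-25],"yaw":0},{"dp":[0,0,-25],"yaw":0}]' 1
python3 -m crank '[{"dp":[0,0,-25],"yaw":0.1},{"dp":[0,0,-25],"yaw":0.12},{"dp":[0,0,-25],"yaw":0.12},{"dp":[0,0,-25],"yaw":0.12},{"dp":[0,0,-15],"yaw":0.12},{"dp":[0,0,0],"yaw":0.12},{"dp":[0,0,0],"yaw":0.12},{"dp":[0,0,0],"yaw":0.12},{"dp":[0,0,0],"yaw":0.12},{"dp":[0,0,0],"yaw":0.12}]'
python3 -m crank '[{"dp":[0,0,0],"yaw":0.12},{"dp":[0,0,0],"yaw":0.12},{"dp":[0,0,0],"yaw":0.12},{"dp":[0,0,0],"yaw":0.12},{"dp":[0,0,0],"yaw":0.12},{"dp":[0,0,0],"yaw":0.12},{"dp":[0,0,0],"yaw":0.12},{"dp":[0,0,0],"yaw":0.12},{"dp":[0,0,0],"yaw":0.1},{"dp":[0,0,0],"yaw":0}]'
python3 go.py 684,18.2,230,-55.8
python3 - <<'E'
from h import *;from plant import r
out=[]
for n in("scene","side"):
    c=r.camera(n);W=world(c);P=W[(abs(W[...,2]-.058)<.008)&(np.hypot(W[...,0]-.4928,W[...,1]-.3825)<.06)]
    print(n,len(P),np.median(P,0),rect(P[:,:2]))
    out.append(c["pixels"][130:330,120:520] if n=="scene" else c["pixels"][90:290,150:550])
cv2.imwrite("pics/a1.png",cv2.resize(np.vstack(out),None,fx=1.5,fy=1.5)[:,:,::-1])
E
```

```text
t: 8.53
tcp_pos: [0.4928, 0.3822, 0.1158]
tool_rot: [-0.0, 0.152, 0.988, -0.0]
force: [0.7, -0.9, 0.3]
grip_width: 0.0855
grasp_force: 0.0
t: 9.37
tcp_pos: [0.4928, 0.3823, 0.2303]
tool_rot: [0.0, 0.679, 0.735, 0.0]
force: [-0.2, -1.2, 0.8]
grip_width: 0.0859
grasp_force: 0.0
t: 10.2
tcp_pos: [0.4928, 0.3823, 0.2302]
tool_rot: [-0.0, 0.957, 0.291, 0.0]
force: [-0.3, 0.1, -1.2]
grip_width: 0.0853
grasp_force: 0.0
t 10.20 tcp [492.8 382.3 230.2] yang -56.1 tilt 0.001 w 85.3 gf 0.0 F [-0.3  0.1 -1.2] q [0.55 0.5  1.58 0.   1.06 1.53]
684,18.2,230,-55.8 dp [-4.430e+01  4.088e+02  2.000e-01] yaw -0.006
scene 169 [0.49828363 0.38198068 0.05748148] [495.2 381.9  35.   33.2  19.3]
side 60 [0.49523054 0.37518469 0.05529884] [494.5 377.3  33.3  29.5   0.6]
```

View pics/a1.png

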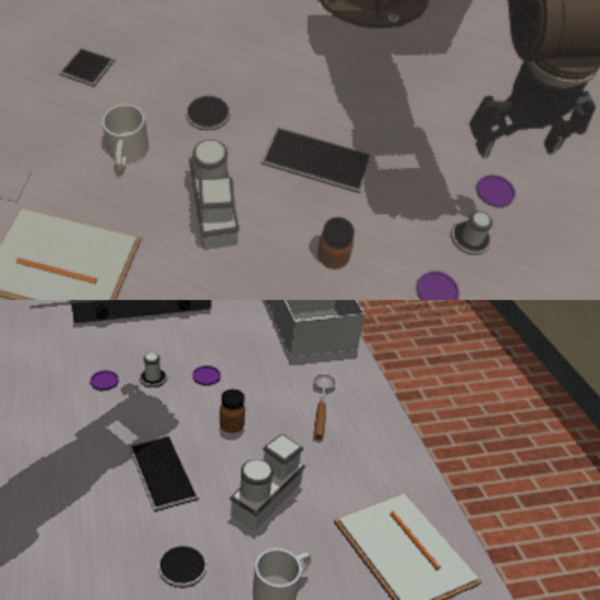

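The small tin stands in its tray (top crop (474,230), bottom crop (152,368)), and the round and square tins are still on the long one. I'll move over the stack and re-measure.

```bash
python3 -m crank '[{"dp":[-2,15,0],"yaw":0},{"dp":[-3,28,0],"yaw":0},{"dp":[-3,28,0],"yaw":0},{"dp":[-3,28,0],"yaw":0},{"dp":[-3,28,0],"yaw":0},{"dp":[-3,28,0],"yaw":0},{"dp":[-3,28,0],"yaw":0},{"dp":[-3,28,0],"yaw":0},{"dp":[-3,28,0],"yaw":0},{"dp":[-3,28,0],"yaw":0}]'
python3 -m crank '[{"dp":[-3,28,0],"yaw":0},{"dp":[-3,28,0],"yaw":0},{"dp":[-3,28,0],"yaw":0},{"dp":[-3,28,0],"yaw":0},{"dp":[-3,20,0],"yaw":0},{"dp":[0,10,0],"yaw":0},{"dp":[0,0,0],"yaw":0},{"dp":[0,0,0],"yaw":0},{"dp":[0,0,0],"yaw":0},{"dp":[0,0,0],"yaw":0}]'
python3 wm.py pics/w3.png; python3 go.py 684,18.2,140,-55.8
```

```text
t: 11.13
tcp_pos: [0.6193, 0.1429, 0.2296]
tool_rot: [0.0, 0.956, 0.295, 0.0]
force: [-0.4, 0.5, 0.7]
grip_width: 0.085
grasp_force: 0.0
t: 11.97
tcp_pos: [0.6856, 0.0204, 0.2295]
tool_rot: [-0.0, 0.956, 0.294, 0.0]
force: [0.8, 0.1, 0.6]
grip_width: 0.0853
grasp_force: 0.0
[685.6  20.4 229.5]
dark [  5. 161.] 213 z 0.0029 [496.7 371.3  53.9  27.   23.3]
0.112 [280. 209.] 3978 [0.6853 0.0198 0.1114] [683.7  18.7  52.2  52.1 -56.2]
0.112 [286. 288.] 2691 [ 0.6291 -0.0246  0.1113] [626.1 -27.3  55.4  54.9  48.9]
0.056 [279. 164.] 1159 [0.7085 0.0359 0.0543] [705.7  36.   61.3  23.3 -54.7]
0.056 [290. 247.] 690 [ 0.6465 -0.0226  0.0551] [637.5 -20.3  70.8  60.4  39.1]
t 12.02 tcp [685.7  20.3 229.5] yang -55.8 tilt 0.000 w 85.7 gf 0.0 F [-0.8 -0.4 -0. ] q [-0.07  0.59  1.41  0.    1.14  0.91]
684,18.2,140,-55.8 dp [-2.6  0.8 89.5] yaw 0.001
```

```bash
python3 -m crank '[{"dp":[-2,1,5],"yaw":0},{"dp":[0,0,15],"yaw":0},{"dp":[0,0,20],"yaw":0},{"dp":[0,0,20],"yaw":0},{"dp":[0,0,15],"yaw":0},{"dp":[0,0,9],"yaw":0},{"dp":[0,0,5],"yaw":0},{"dp":[0,0,0],"yaw":0},{"dp":[0,0,0],"yaw":0},{"dp":[0,0,0],"yaw":0}]'
python3 -m crank '[{"dp":[0,0,0],"yaw":0},{"dp":[0,0,0],"yaw":0},{"dp":[0,0,0],"yaw":0},{"dp":[0,0,0],"yaw":0},{"dp":[0,0,0],"yaw":0},{"dp":[0,0,0],"yaw":0},{"dp":[0,0,0],"yaw":0},{"dp":[0,0,0],"yaw":0},{"dp":[0,0,0],"yaw":0},{"dp":[0,0,0],"yaw":0}]' -1 40
python3 go.py 498,-390.5,230,-84.2
```

```text
t: 12.85
tcp_pos: [0.6854, 0.0172, 0.1413]
tool_rot: [0.0, 0.956, 0.294, 0.001]
force: [-0.2, 0.9, -0.4]
grip_width: 0.0854
grasp_force: 0.0
t: 13.68
tcp_pos: [0.685, 0.0172, 0.1403]
tool_rot: [-0.0, 0.956, 0.294, 0.0]
force: [0.3, -0.0, 0.6]
grip_width: 0.0001
grasp_force: 0.0
t 13.68 tcp [685.   17.2 140.3] yang -55.9 tilt 0.000 w 0.1 gf 0.0 F [ 0.3 -0.   0.6] q [-0.07  0.68  1.5   0.    0.96  0.9 ]
498,-390.5,230,-84.2 dp [-383.5  232.5  -89.8] yaw 0.495
```

I used the wrong level: the square's underside is at 56 mm, so the gripper closed in air above it. I'll reopen and descend 56 mm.

```bash
python3 -m crank '[{"dp":[0,0,0],"yaw":0},{"dp":[0,0,0],"yaw":0},{"dp":[0,0,0],"yaw":0},{"dp":[0,0,0],"yaw":0},{"dp":[0,0,0],"yaw":0},{"dp":[0,0,0],"yaw":0},{"dp":[0,0,0],"yaw":0},{"dp":[0,0,0],"yaw":0},{"dp":[0,0,0],"yaw":0},{"dp":[0,0,0],"yaw":0}]' 1 40
python3 -m crank '[{"dp":[-1,0,5],"yaw":0},{"dp":[0,0,10],"yaw":0},{"dp":[0,0,12],"yaw":0},{"dp":[0,0,12],"yaw":0},{"dp":[0,0,10],"yaw":0},{"dp":[0,0,5],"yaw":0},{"dp":[0,0,2],"yaw":0},{"dp":[0,0,0],"yaw":0},{"dp":[0,0,0],"yaw":0},{"dp":[0,0,0],"yaw":0}]'
python3 go.py 684,18.5,84,-56
```

```text
t: 14.52
tcp_pos: [0.685, 0.0172, 0.1403]
tool_rot: [-0.0, 0.956, 0.294, 0.0]
force: [-0.6, -0.2, 0.5]
grip_width: 0.0853
grasp_force: 0.0
t: 15.35
tcp_pos: [0.6844, 0.0166, 0.0849]
tool_rot: [0.0, 0.956, 0.294, 0.0]
force: [0.4, -0.2, 0.4]
grip_width: 0.0853
grasp_force: 0.0
t 15.35 tcp [684.4  16.6  84.9] yang -55.9 tilt 0.001 w 85.3 gf 0.0 F [ 0.4 -0.2  0.4] q [-0.07  0.75  1.54  0.    0.86  0.9 ]
684,18.5,84,-56 dp [ 0.7 -1.8  0.9] yaw 0.002
```

```bash
python3 -m crank '[{"dp":[1,-2,0],"yaw":0},{"dp":[0,0,0],"yaw":0},{"dp":[0,0,0],"yaw":0},{"dp":[0,0,0],"yaw":0},{"dp":[0,0,0],"yaw":0},{"dp":[0,0,0],"yaw":0},{"dp":[0,0,0],"yaw":0},{"dp":[0,0,0],"yaw":0},{"dp":[0,0,0],"yaw":0},{"dp":[0,0,0],"yaw":0}]' -1 40
python3 go.py 498,-390.5,200,-84.2
```

```text
t: 16.18
tcp_pos: [0.6841, 0.019, 0.0847]
tool_rot: [0.0, 0.956, 0.294, 0.0]
force: [0.2, 1.1, 5.6]
grip_width: 0.0521
grasp_force: 42.6
t 16.18 tcp [684.1  19.   84.7] yang -55.9 tilt 0.001 w 52.1 gf 42.6 F [0.2 1.1 5.6] q [-0.07  0.75  1.54  0.    0.86  0.91]
498,-390.5,200,-84.2 dp [-383.7  234.5 -115.5] yaw 0.495
```

```bash
python3 -m crank '[{"dp":[0,0,-3],"yaw":0},{"dp":[0,0,-8],"yaw":0},{"dp":[0,0,-15],"yaw":0},{"dp":[0,0,-20],"yaw":0},{"dp":[0,0,-20],"yaw":0},{"dp":[0,0,-20],"yaw":0},{"dp":[0,0,-20],"yaw":0},{"dp":[0,0,-10],"yaw":0},{"dp":[-10,6,0],"yaw":0},{"dp":[-20,12,0],"yaw":0}]'
python3 go.py 498,-390.5,200,-84.2
python3 -m crank '[{"dp":[-25,15,0],"yaw":0},{"dp":[-25,15,0],"yaw":0},{"dp":[-25,15,0],"yaw":0},{"dp":[-25,15,0],"yaw":0},{"dp":[-25,15,0],"yaw":0},{"dp":[-25,15,0],"yaw":0},{"dp":[-25,15,0],"yaw":0},{"dp":[-25,15,0],"yaw":0},{"dp":[-25,15,0],"yaw":0},{"dp":[-25,15,0],"yaw":0}]'
python3 -m crank '[{"dp":[-25,15,0],"yaw":0},{"dp":[-25,15,0],"yaw":0},{"dp":[-25,15,0],"yaw":0},{"dp":[-18,11,0],"yaw":0},{"dp":[-8,6,0],"yaw":0},{"dp":[0,0,0],"yaw":0.08},{"dp":[0,0,0],"yaw":0.11},{"dp":[0,0,0],"yaw":0.11},{"dp":[0,0,0],"yaw":0.11},{"dp":[0,0,0],"yaw":0.08}]'
python3 go.py 498,-390.5,32,-84.2
```

```text
t: 17.02
tcp_pos: [0.669, -0.012, 0.2]
tool_rot: [-0.0, 0.956, 0.295, 0.0]
force: [-0.2, -1.1, -2.5]
grip_width: 0.0518
grasp_force: 42.2
t 17.02 tcp [669. -12. 200.] yang -55.7 tilt 0.001 w 51.8 gf 42.2 F [-0.2 -1.1 -2.5] q [-0.12  0.6   1.49  0.    1.05  0.86]
498,-390.5,200,-84.2 dp [-3.544e+02  2.165e+02 -2.000e-01] yaw 0.497
t: 17.85
tcp_pos: [0.5445, -0.2788, 0.199]
tool_rot: [-0.001, 0.956, 0.293, -0.001]
force: [0.5, -0.3, -1.9]
grip_width: 0.0514
grasp_force: 42.2
t: 18.68
tcp_pos: [0.497, -0.3849, 0.1992]
tool_rot: [-0.001, 0.999, 0.05, -0.001]
force: [0.1, -0.1, -1.9]
grip_width: 0.0519
grasp_force: 42.2
t 18.68 tcp [ 497.  -384.9  199.2] yang -84.3 tilt 0.002 w 51.9 gf 42.2 F [ 0.1 -0.1 -1.9] q [-0.76  0.54  1.6   0.    1.    0.71]
498,-390.5,32,-84.2 dp [  0.6   5.9 167.1] yaw -0.001
```

```bash
python3 -m crank '[{"dp":[0,3,8],"yaw":0},{"dp":[0,3,18],"yaw":0},{"dp":[0,0,25],"yaw":0},{"dp":[0,0,25],"yaw":0},{"dp":[0,0,25],"yaw":0},{"dp":[0,0,25],"yaw":0},{"dp":[0,0,18],"yaw":0},{"dp":[0,0,10],"yaw":0},{"dp":[0,0,5],"yaw":0},{"dp":[0,0,0],"yaw":0}]'
python3 -m crank '[{"dp":[0,0,2],"yaw":0},{"dp":[0,0,2],"yaw":0},{"dp":[0,0,1],"yaw":0},{"dp":[0,0,1],"yaw":0},{"dp":[0,0,1],"yaw":0},{"dp":[0,0,0],"yaw":0},{"dp":[0,0,0],"yaw":0},{"dp":[0,0,0],"yaw":0},{"dp":[0,0,0],"yaw":0},{"dp":[0,0,0],"yaw":0}]'
python3 go.py 498,-390.5,32,-84.2
```

```text
t: 19.52
tcp_pos: [0.4978, -0.3911, 0.0401]
tool_rot: [-0.001, 0.999, 0.053, -0.001]
force: [0.3, 0.1, -2.4]
grip_width: 0.0513
grasp_force: 42.1
t: 20.35
tcp_pos: [0.4982, -0.3913, 0.0343]
tool_rot: [-0.0, 0.999, 0.053, 0.0]
force: [-0.2, 0.1, -1.9]
grip_width: 0.0517
grasp_force: 42.2
t 20.35 tcp [ 498.2 -391.3   34.3] yang -83.9 tilt 0.000 w 51.7 gf 42.2 F [-0.2  0.1 -1.9] q [-0.77  0.76  1.7   0.    0.68  0.69]
498,-390.5,32,-84.2 dp [-0.1 -0.8  2.3] yaw 0.005
```

```bash
python3 -m crank '[{"dp":[0,0,1],"yaw":0},{"dp":[0,0,1],"yaw":0},{"dp":[0,0,0.5],"yaw":0},{"dp":[0,0,0.5],"yaw":0},{"dp":[0,0,0],"yaw":0},{"dp":[0,0,0],"yaw":0},{"dp":[0,0,0],"yaw":0},{"dp":[0,0,0],"yaw":0},{"dp":[0,0,0],"yaw":0},{"dp":[0,0,0],"yaw":0}]'
python3 go.py 498,-390.5,32,-84.2
```

```text
t: 21.18
tcp_pos: [0.4982, -0.3913, 0.0318]
tool_rot: [0.0, 0.999, 0.053, 0.0]
force: [-2.3, 1.2, 4.6]
grip_width: 0.0514
grasp_force: 42.9
t 21.18 tcp [ 498.2 -391.3   31.8] yang -83.9 tilt 0.000 w 51.4 gf 42.9 F [-2.3  1.2  4.6] q [-0.77  0.76  1.7   0.    0.68  0.69]
498,-390.5,32,-84.2 dp [-0.1 -0.8 -0.2] yaw 0.005
```

Contact. I'll release, rise, and head for the round tin (626.5,-27.5).

```bash
python3 -m crank '[{"dp":[0,0,0],"yaw":0},{"dp":[0,0,0],"yaw":0},{"dp":[0,0,0],"yaw":0},{"dp":[0,0,0],"yaw":0},{"dp":[0,0,0],"yaw":0},{"dp":[0,0,-3],"yaw":0},{"dp":[0,0,-10],"yaw":0},{"dp":[0,0,-20],"yaw":0},{"dp":[0,0,-25],"yaw":0},{"dp":[0,0,-25],"yaw":0}]' 1
python3 -m crank '[{"dp":[0,0,-25],"yaw":0},{"dp":[0,0,-25],"yaw":0},{"dp":[0,0,-25],"yaw":0},{"dp":[0,0,-20],"yaw":0},{"dp":[0,0,-10],"yaw":0},{"dp":[0,0,0],"yaw":-0.11},{"dp":[0,0,0],"yaw":-0.12},{"dp":[0,0,0],"yaw":-0.12},{"dp":[0,0,0],"yaw":-0.11},{"dp":[0,0,0],"yaw":-0.1}]'
python3 go.py 626.5,-27.5,220,-51.5
```

```text
t: 22.02
tcp_pos: [0.498, -0.3912, 0.1157]
tool_rot: [-0.0, 0.999, 0.053, -0.0]
force: [-0.4, 0.2, 1.1]
grip_width: 0.0856
grasp_force: 0.0
t: 22.85
tcp_pos: [0.498, -0.3911, 0.2192]
tool_rot: [-0.0, 0.944, 0.329, -0.0]
force: [-0.0, -0.6, 0.0]
grip_width: 0.0852
grasp_force: 0.0
t 22.85 tcp [ 498.  -391.1  219.2] yang -51.5 tilt 0.001 w 85.2 gf 0.0 F [-0.  -0.6  0. ] q [-0.77  0.53  1.57  0.    1.05  0.13]
626.5,-27.5,220,-51.5 dp [ 326.8 -204.8   -0.7] yaw -0.001
```

```bash
python3 -m crank '[{"dp":[12,-8,0],"yaw":0},{"dp":[25,-16,0],"yaw":0},{"dp":[25,-16,0],"yaw":0},{"dp":[25,-16,0],"yaw":0},{"dp":[25,-16,0],"yaw":0},{"dp":[25,-16,0],"yaw":0},{"dp":[25,-16,0],"yaw":0},{"dp":[25,-15,0],"yaw":0},{"dp":[25,-15,0],"yaw":0},{"dp":[25,-15,0],"yaw":0}]'
python3 -m crank '[{"dp":[25,-15,0],"yaw":0},{"dp":[25,-15,0],"yaw":0},{"dp":[20,-13,0],"yaw":0},{"dp":[13,-8,0],"yaw":0},{"dp":[7,-5,0],"yaw":0},{"dp":[0,0,0],"yaw":0},{"dp":[0,0,0],"yaw":0},{"dp":[0,0,0],"yaw":0},{"dp":[0,0,0],"yaw":0},{"dp":[0,0,0],"yaw":0}]'
python3 wm.py pics/w4.png
python3 go.py 626.5,-27.5,84,-51.5
```

```text
t: 23.68
tcp_pos: [0.5926, -0.1255, 0.2193]
tool_rot: [-0.0, 0.946, 0.325, -0.0]
force: [0.1, -0.5, 0.4]
grip_width: 0.0853
grasp_force: 0.0
t: 24.52
tcp_pos: [0.6285, -0.0291, 0.2194]
tool_rot: [0.0, 0.945, 0.326, 0.0]
force: [0.6, -0.4, 0.4]
grip_width: 0.0855
grasp_force: 0.0
[628.5 -29.1 219.4]
dark [266. 319.] 2161 z 0.0029 [ 478.6 -125.    74.8   74.5  -76.9]
0.112 [276. 211.] 3865 [ 0.6275 -0.0262  0.1115] [625.9 -27.6  55.1  55.1 -10.8]
0.056 [277. 126.] 6740 [0.677  0.0125 0.0556] [668.    5.3 117.3  60.5  39.6]
t 24.57 tcp [628.6 -29.  219.4] yang -51.9 tilt 0.000 w 85.2 gf 0.0 F [ 0.1 -0.4 -0.1] q [-0.15  0.52  1.58  0.    1.04  0.76]
626.5,-27.5,84,-51.5 dp [ -0.8  -2.4 135.4] yaw -0.007
```

View pics/w4.png

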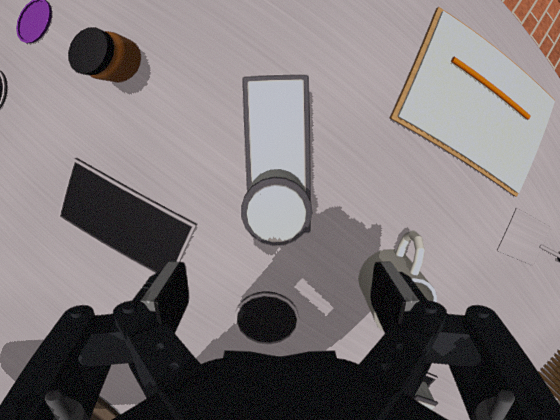

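The round tin is at (276,211) on the long one, the round tray at (266,319), and the mug at (405,270) is well clear. I'll descend and grip.

```bash
python3 -m crank '[{"dp":[-1,-2,8],"yaw":0},{"dp":[0,0,18],"yaw":0},{"dp":[0,0,22],"yaw":0},{"dp":[0,0,22],"yaw":0},{"dp":[0,0,22],"yaw":0},{"dp":[0,0,20],"yaw":0},{"dp":[0,0,12],"yaw":0},{"dp":[0,0,8],"yaw":0},{"dp":[0,0,3],"yaw":0},{"dp":[0,0,0],"yaw":0}]'
python3 -m crank '[{"dp":[0,0,0],"yaw":0},{"dp":[0,0,0],"yaw":0},{"dp":[0,0,0],"yaw":0},{"dp":[0,0,0],"yaw":0},{"dp":[0,0,0],"yaw":0},{"dp":[0,0,0],"yaw":0},{"dp":[0,0,0],"yaw":0},{"dp":[0,0,0],"yaw":0},{"dp":[0,0,0],"yaw":0},{"dp":[0,0,0],"yaw":0}]' -1 40
python3 go.py 479,-124.8,200,-51.5
```

```text
t: 25.4
tcp_pos: [0.6267, -0.0272, 0.084]
tool_rot: [-0.0, 0.945, 0.327, -0.0]
force: [0.3, 1.1, 0.2]
grip_width: 0.0853
grasp_force: 0.0
t: 26.23
tcp_pos: [0.6271, -0.0271, 0.0854]
tool_rot: [0.0, 0.945, 0.327, 0.001]
force: [-2.5, 0.5, 6.3]
grip_width: 0.0546
grasp_force: 42.1
t 26.23 tcp [627.1 -27.1  85.4] yang -51.8 tilt 0.002 w 54.6 gf 42.1 F [-2.5  0.5  6.3] q [-0.15  0.68  1.69  0.    0.77  0.76]
479,-124.8,200,-51.5 dp [-176.6  -14.5 -114.8] yaw -0.006
```

```bash
python3 -m crank '[{"dp":[0,0,-3],"yaw":0},{"dp":[0,0,-8],"yaw":0},{"dp":[0,0,-15],"yaw":0},{"dp":[0,0,-18],"yaw":0},{"dp":[0,0,-18],"yaw":0},{"dp":[0,0,-8],"yaw":0},{"dp":[-9,-1,0],"yaw":0},{"dp":[-20,-2,0],"yaw":0},{"dp":[-22,-2,0],"yaw":0},{"dp":[-22,-2,0],"yaw":0}]'
python3 -m crank '[{"dp":[-22,-2,0],"yaw":0},{"dp":[-22,-2,0],"yaw":0},{"dp":[-22,-2,0],"yaw":0},{"dp":[-18,-1,0],"yaw":0},{"dp":[-12,-1,0],"yaw":0},{"dp":[-7,0,0],"yaw":0},{"dp":[0,0,0],"yaw":0},{"dp":[0,0,0],"yaw":0},{"dp":[0,0,0],"yaw":0},{"dp":[0,0,0],"yaw":0}]'
python3 go.py 479,-124.8,32,-51.5
```

```text
t: 27.07
tcp_pos: [0.5631, -0.0671, 0.1533]
tool_rot: [-0.0, 0.945, 0.327, -0.001]
force: [0.9, -0.2, -1.9]
grip_width: 0.0551
grasp_force: 42.8
t: 27.9
tcp_pos: [0.4796, -0.1237, 0.1542]
tool_rot: [0.0, 0.945, 0.327, 0.0]
force: [-0.1, -0.2, -1.7]
grip_width: 0.0551
grasp_force: 42.8
t 27.90 tcp [ 479.6 -123.7  154.2] yang -51.8 tilt 0.000 w 55.1 gf 42.8 F [-0.1 -0.2 -1.7] q [-0.39  0.43  1.97  0.    0.74  0.52]
479,-124.8,32,-51.5 dp [ -1.2   0.5 122.2] yaw -0.005
```

```bash
python3 -m crank '[{"dp":[-1,1,8],"yaw":0},{"dp":[0,0,18],"yaw":0},{"dp":[0,0,22],"yaw":0},{"dp":[0,0,22],"yaw":0},{"dp":[0,0,20],"yaw":0},{"dp":[0,0,14],"yaw":0},{"dp":[0,0,7],"yaw":0},{"dp":[0,0,3],"yaw":0},{"dp":[0,0,0],"yaw":0},{"dp":[0,0,0],"yaw":0}]'
python3 -m crank '[{"dp":[0,0,2],"yaw":0},{"dp":[0,0,1],"yaw":0},{"dp":[0,0,1],"yaw":0},{"dp":[0,0,1],"yaw":0},{"dp":[0,0,1],"yaw":0},{"dp":[0,0,0],"yaw":0},{"dp":[0,0,0],"yaw":0},{"dp":[0,0,0],"yaw":0},{"dp":[0,0,0],"yaw":0},{"dp":[0,0,0],"yaw":0}]'
python3 go.py 479,-124.8,32,-51.5
```

```text
t: 28.73
tcp_pos: [0.4792, -0.1255, 0.0407]
tool_rot: [0.0, 0.945, 0.327, 0.0]
force: [-0.2, -0.6, -1.4]
grip_width: 0.0554
grasp_force: 42.9
t: 29.57
tcp_pos: [0.4789, -0.1255, 0.0343]
tool_rot: [-0.0, 0.945, 0.327, 0.0]
force: [-0.3, -0.7, -1.8]
grip_width: 0.0549
grasp_force: 42.9
t 29.57 tcp [ 478.9 -125.5   34.3] yang -51.9 tilt 0.000 w 54.9 gf 42.9 F [-0.3 -0.7 -1.8] q [-0.39  0.65  2.05  0.    0.44  0.51]
479,-124.8,32,-51.5 dp [ 0.5 -0.4  2.3] yaw -0.006
```

```bash
python3 -m crank '[{"dp":[0,0,1],"yaw":0},{"dp":[0,0,1],"yaw":0},{"dp":[0,0,0.5],"yaw":0},{"dp":[0,0,0.5],"yaw":0},{"dp":[0,0,0],"yaw":0},{"dp":[0,0,0],"yaw":0},{"dp":[0,0,0],"yaw":0},{"dp":[0,0,0],"yaw":0},{"dp":[0,0,0],"yaw":0},{"dp":[0,0,0],"yaw":0}]'
python3 go.py 479,-124.8,32,-51.5
```

```text
t: 30.4
tcp_pos: [0.4789, -0.1255, 0.0324]
tool_rot: [0.0, 0.945, 0.327, 0.0]
force: [-4.8, 0.6, 18.5]
grip_width: 0.055
grasp_force: 44.8
t 30.40 tcp [ 478.9 -125.5   32.4] yang -51.9 tilt 0.001 w 55.0 gf 44.8 F [-4.8  0.6 18.5] q [-0.39  0.65  2.05  0.    0.44  0.52]
479,-124.8,32,-51.5 dp [ 0.5 -0.5  0.4] yaw -0.006
```

```bash
python3 -m crank '[{"dp":[0,0,0],"yaw":0},{"dp":[0,0,0],"yaw":0},{"dp":[0,0,0],"yaw":0},{"dp":[0,0,0],"yaw":0},{"dp":[0,0,0],"yaw":0},{"dp":[0,0,-3],"yaw":0},{"dp":[0,0,-10],"yaw":0},{"dp":[0,0,-20],"yaw":0},{"dp":[0,0,-25],"yaw":0},{"dp":[0,0,-25],"yaw":0}]' 1
python3 -m crank '[{"dp":[0,0,-25],"yaw":0},{"dp":[0,0,-25],"yaw":0},{"dp":[0,0,-25],"yaw":0},{"dp":[10,1,-20],"yaw":0},{"dp":[20,2,-10],"yaw":0},{"dp":[25,2,0],"yaw":0},{"dp":[25,2,0],"yaw":0},{"dp":[25,2,0],"yaw":0},{"dp":[25,2,0],"yaw":0},{"dp":[25,2,0],"yaw":0}]'
python3 -m crank '[{"dp":[25,2,0],"yaw":0},{"dp":[18,1,0],"yaw":0},{"dp":[9,1,0],"yaw":0},{"dp":[0,0,0],"yaw":0},{"dp":[0,0,0],"yaw":0},{"dp":[0,0,0],"yaw":0},{"dp":[0,0,0],"yaw":0},{"dp":[0,0,0],"yaw":0},{"dp":[0,0,0],"yaw":0},{"dp":[0,0,0],"yaw":0}]'
python3 wm.py pics/w5.png
python3 go.py 656.5,-6.5,28,-51
python3 - <<'E'
from h import *;from plant import r
for n in("scene","side"):
    c=r.camera(n);W=world(c);cv2.imwrite(f"pics/{n}1.png",c["pixels"][:,:,::-1])
    for k,x,y in(("square",.498,-.3905),("round",.479,-.1248)):
        P=W[(abs(W[...,2]-.058)<.008)&(np.hypot(W[...,0]-x,W[...,1]-y)<.06)]
        print(n,k,len(P),np.median(P,0),rect(P[:,:2]))
E
```

```text
t: 31.23
tcp_pos: [0.4786, -0.1253, 0.1157]
tool_rot: [-0.0, 0.945, 0.327, -0.0]
force: [0.3, -0.9, 0.3]
grip_width: 0.0857
grasp_force: 0.0
t: 32.07
tcp_pos: [0.6094, -0.0391, 0.2203]
tool_rot: [0.0, 0.945, 0.327, 0.0]
force: [0.4, 0.3, 0.3]
grip_width: 0.0854
grasp_force: 0.0
t: 32.9
tcp_pos: [0.652, -0.0113, 0.2195]
tool_rot: [0.0, 0.945, 0.327, 0.0]
force: [-0.5, -0.4, -0.2]
grip_width: 0.0854
grasp_force: 0.0
[652.  -11.3 219.5]
0.056 [277. 182.] 9797 [ 0.6605 -0.0017  0.0556] [655.6  -5.2 149.7  60.8  39.7]
t 32.95 tcp [652.  -11.2 219.4] yang -51.9 tilt 0.000 w 85.5 gf 0.0 F [ 0.2 -0.4  0.2] q [-0.12  0.55  1.52  0.    1.07  0.79]
656.5,-6.5,28,-51 dp [  6.4  -0.9 191.4] yaw -0.015
scene square 253 [ 0.50330152 -0.38666146  0.05805791] [ 500.  -389.    54.9   54.5  -83.8]
scene round 51 [ 0.49698926 -0.10957649  0.05508047] [ 495.  -111.3   46.    14.7  -49.3]
side square 642 [ 0.49871776 -0.3955424   0.05647607] [ 499.7 -392.7   52.8   52.4  -84.3]
side round 338 [ 0.47928306 -0.13196148  0.05625855] [ 479.1 -128.9   54.6   54.3  -49.9]
```

View pics/side1.png

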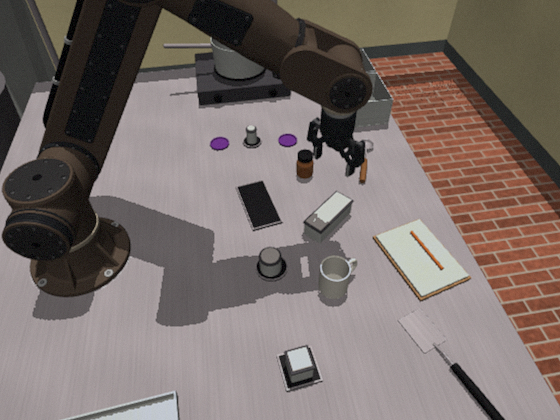

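Small, round and square tins are in their trays ((251,138), (270,264), (300,363)); the long one is undisturbed at (328,215). I'll grip it now.

```bash
python3 -m crank '[{"dp":[6,-2,10],"yaw":-0.026},{"dp":[0,0,20],"yaw":0},{"dp":[0,0,25],"yaw":0},{"dp":[0,0,28],"yaw":0},{"dp":[0,0,28],"yaw":0},{"dp":[0,0,28],"yaw":0},{"dp":[0,0,25],"yaw":0},{"dp":[0,0,15],"yaw":0},{"dp":[0,0,8],"yaw":0},{"dp":[0,0,3],"yaw":0}]'
python3 go.py 655.6,-5.5,28,-50.3
python3 -m crank '[{"dp":[0,0,0],"yaw":0},{"dp":[0,0,0],"yaw":0},{"dp":[0,0,0],"yaw":0},{"dp":[0,0,0],"yaw":0},{"dp":[0,0,0],"yaw":0},{"dp":[0,0,0],"yaw":0},{"dp":[0,0,0],"yaw":0},{"dp":[0,0,0],"yaw":0},{"dp":[0,0,0],"yaw":0},{"dp":[0,0,0],"yaw":0}]' -1 60
python3 go.py 475.2,98,110,9.6
```

```text
t: 33.88
tcp_pos: [0.6551, -0.0053, 0.0274]
tool_rot: [-0.001, 0.941, 0.339, -0.001]
force: [-0.8, 0.1, 0.6]
grip_width: 0.0855
grasp_force: 0.0
t 33.88 tcp [655.1  -5.3  27.4] yang -50.3 tilt 0.002 w 85.5 gf 0.0 F [-0.8  0.1  0.6] q [-0.11  0.79  1.64  0.    0.71  0.77]
655.6,-5.5,28,-50.3 dp [ 0.3  0.5 -0.6] yaw -0.000
t: 34.72
tcp_pos: [0.6562, -0.0057, 0.0305]
tool_rot: [0.0, 0.941, 0.339, 0.001]
force: [-1.5, 0.6, 7.2]
grip_width: 0.0592
grasp_force: 66.5
t 34.72 tcp [656.2  -5.7  30.5] yang -50.4 tilt 0.002 w 59.2 gf 66.5 F [-1.5  0.6  7.2] q [-0.11  0.79  1.64  0.    0.71  0.77]
475.2,98,110,9.6 dp [ -73.1 -195.2  -79.9] yaw -1.046
```

```bash
python3 -m crank '[{"dp":[0,0,-3],"yaw":0},{"dp":[0,0,-8],"yaw":0},{"dp":[0,0,-15],"yaw":0},{"dp":[0,0,-20],"yaw":0},{"dp":[0,0,-20],"yaw":0},{"dp":[0,0,-15],"yaw":0},{"dp":[0,0,-8],"yaw":0},{"dp":[-3,-8,0],"yaw":0},{"dp":[-6,-16,0],"yaw":0},{"dp":[-8,-22,0],"yaw":0}]'
python3 -m crank '[{"dp":[-9,-24,0],"yaw":0},{"dp":[-9,-24,0],"yaw":0},{"dp":[-9,-24,0],"yaw":0},{"dp":[-9,-24,0],"yaw":0},{"dp":[-9,-24,0],"yaw":0},{"dp":[-7,-18,0],"yaw":0},{"dp":[-4,-11,0],"yaw":0},{"dp":[0,0,0],"yaw":-0.04},{"dp":[0,0,0],"yaw":-0.08},{"dp":[0,0,0],"yaw":-0.1}]'
python3 -m crank '[{"dp":[0,0,0],"yaw":-0.11},{"dp":[0,0,0],"yaw":-0.11},{"dp":[0,0,0],"yaw":-0.11},{"dp":[0,0,0],"yaw":-0.11},{"dp":[0,0,0],"yaw":-0.11},{"dp":[0,0,0],"yaw":-0.11},{"dp":[0,0,0],"yaw":-0.09},{"dp":[0,0,0],"yaw":-0.05},{"dp":[0,0,0],"yaw":-0.026},{"dp":[0,0,0],"yaw":0}]'
python3 go.py 475.2,98,32,9.6
```

```text
t: 35.55
tcp_pos: [0.6124, 0.0188, 0.1173]
tool_rot: [-0.0, 0.941, 0.339, -0.0]
force: [0.1, 0.2, -2.7]
grip_width: 0.0593
grasp_force: 65.7
t: 36.38
tcp_pos: [0.4746, 0.0981, 0.1179]
tool_rot: [-0.0, 0.897, 0.442, -0.0]
force: [-0.1, -0.4, -2.1]
grip_width: 0.059
grasp_force: 65.8
t: 37.22
tcp_pos: [0.4748, 0.0979, 0.1178]
tool_rot: [-0.0, 0.645, 0.764, -0.0]
force: [-0.2, 0.4, -3.9]
grip_width: 0.0595
grasp_force: 65.7
t 37.22 tcp [474.8  97.9 117.8] yang 9.6 tilt 0.001 w 59.5 gf 65.7 F [-0.2  0.4 -3.9] q [ 0.07  0.48  2.03  0.    0.63 -0.1 ]
475.2,98,32,9.6 dp [ 0.   0.5 85.8] yaw 0.001
```

```bash
python3 -m crank '[{"dp":[0,0,5],"yaw":0},{"dp":[0,0,12],"yaw":0},{"dp":[0,0,18],"yaw":0},{"dp":[0,0,18],"yaw":0},{"dp":[0,0,12],"yaw":0},{"dp":[0,0,7],"yaw":0},{"dp":[0,0,4],"yaw":0},{"dp":[0,0,2],"yaw":0},{"dp":[0,0,0],"yaw":0},{"dp":[0,0,0],"yaw":0}]'
python3 -m crank '[{"dp":[0,0,1],"yaw":0},{"dp":[0,0,1],"yaw":0},{"dp":[0,0,1],"yaw":0},{"dp":[0,0,1],"yaw":0},{"dp":[0,0,1],"yaw":0},{"dp":[0,0,0],"yaw":0},{"dp":[0,0,0],"yaw":0},{"dp":[0,0,0],"yaw":0},{"dp":[0,0,0],"yaw":0},{"dp":[0,0,0],"yaw":0}]'
python3 go.py 475.2,98,32,9.6
```

```text
t: 38.05
tcp_pos: [0.4752, 0.0979, 0.0407]
tool_rot: [0.0, 0.646, 0.764, 0.0]
force: [0.8, 0.3, -2.4]
grip_width: 0.0593
grasp_force: 65.7
t: 38.88
tcp_pos: [0.475, 0.0979, 0.0353]
tool_rot: [0.0, 0.646, 0.764, 0.0]
force: [-0.3, 0.2, -2.2]
grip_width: 0.0591
grasp_force: 65.7
t 38.88 tcp [475.   97.9  35.3] yang 9.6 tilt 0.000 w 59.1 gf 65.7 F [-0.3  0.2 -2.2] q [ 0.07  0.64  2.08  0.    0.43 -0.1 ]
475.2,98,32,9.6 dp [0.  0.2 3.3] yaw -0.001
```

```bash
python3 -m crank '[{"dp":[0,0,1],"yaw":0},{"dp":[0,0,1],"yaw":0},{"dp":[0,0,0.5],"yaw":0},{"dp":[0,0,0.5],"yaw":0},{"dp":[0,0,0],"yaw":0},{"dp":[0,0,0],"yaw":0},{"dp":[0,0,0],"yaw":0},{"dp":[0,0,0],"yaw":0},{"dp":[0,0,0],"yaw":0},{"dp":[0,0,0],"yaw":0}]'
python3 go.py 475.2,98,32,9.6
```

```text
t: 39.72
tcp_pos: [0.475, 0.0979, 0.0334]
tool_rot: [0.0, 0.646, 0.764, 0.0]
force: [-5.1, 0.6, 18.7]
grip_width: 0.0594
grasp_force: 68.3
t 39.72 tcp [475.   97.9  33.4] yang 9.6 tilt 0.001 w 59.4 gf 68.3 F [-5.1  0.6 18.7] q [ 0.07  0.64  2.08  0.    0.42 -0.1 ]
475.2,98,32,9.6 dp [0.1 0.2 1.4] yaw -0.001
```

Seated. I'll release, rise and check everything.

```bash
python3 -m crank '[{"dp":[0,0,0],"yaw":0},{"dp":[0,0,0],"yaw":0},{"dp":[0,0,0],"yaw":0},{"dp":[0,0,0],"yaw":0},{"dp":[0,0,0],"yaw":0},{"dp":[0,0,-3],"yaw":0},{"dp":[0,0,-10],"yaw":0},{"dp":[0,0,-20],"yaw":0},{"dp":[0,0,-25],"yaw":0},{"dp":[0,0,-25],"yaw":0}]' 1
python3 -m crank '[{"dp":[0,0,-25],"yaw":0},{"dp":[0,0,-25],"yaw":0},{"dp":[0,0,-25],"yaw":0},{"dp":[0,0,-25],"yaw":0},{"dp":[0,0,-20],"yaw":0},{"dp":[0,0,-10],"yaw":0},{"dp":[0,0,0],"yaw":0},{"dp":[0,0,0],"yaw":0},{"dp":[0,0,0],"yaw":0},{"dp":[0,0,0],"yaw":0}]'
python3 go.py
python3 - <<'E'
from h import *;from plant import r
T=(("square",.498,-.3905),("round",.479,-.1248),("long",.4752,.098),("small",.4927,.3825))
def f(n,W):
    for k,x,y in T:
        P=W[(abs(W[...,2]-.058)<.007)&(np.hypot(W[...,0]-x,W[...,1]-y)<(.1 if k=="long" else .055))]
        if len(P)>60: print(n,k,len(P),"z %.4f"%np.median(P[:,2]),rect(P[:,:2]))
for n in("scene","side"):
    c=r.camera(n);f(n,world(c));cv2.imwrite(f"pics/{n}2.png",c["pixels"][:,:,::-1])
s,c,W,op=wrist(r);f("wrist",W)
E
```

```text
t: 40.55
tcp_pos: [0.4747, 0.0979, 0.1167]
tool_rot: [-0.0, 0.646, 0.764, -0.0]
force: [-0.0, -0.2, 0.2]
grip_width: 0.0853
grasp_force: 0.0
t: 41.38
tcp_pos: [0.4746, 0.0979, 0.2445]
tool_rot: [-0.001, 0.646, 0.764, -0.001]
force: [-0.1, -0.1, -0.1]
grip_width: 0.0855
grasp_force: 0.0
t 41.38 tcp [474.6  97.9 244.5] yang 9.6 tilt 0.002 w 85.5 gf 0.0 F [-0.1 -0.1 -0.1] q [ 0.07  0.29  1.89  0.    0.96 -0.1 ]
scene square 248 z 0.0586 [ 499.1 -389.5   55.1   54.4    6.9]
scene round 262 z 0.0585 [ 478.8 -125.5   56.9   51.1   31.6]
scene long 1120 z 0.0592 [476.2  98.1 149.1  64.5 -80.7]
scene small 165 z 0.0582 [495.2 382.2  36.1  33.1 -31.9]
side square 629 z 0.0566 [ 499.3 -393.1   53.5   51.5  -83.5]
side round 330 z 0.0564 [ 479.7 -128.8   54.    53.6   13.3]
side long 820 z 0.0566 [476.2  94.8 151.8  60.2 -80.2]
wrist round 315 z 0.0551 [ 477.4 -106.7   51.5   18.5   -1. ]
wrist long 8458 z 0.0586 [474.5  97.6 149.2  60.6 -80.3]
```

View pics/scene2.png

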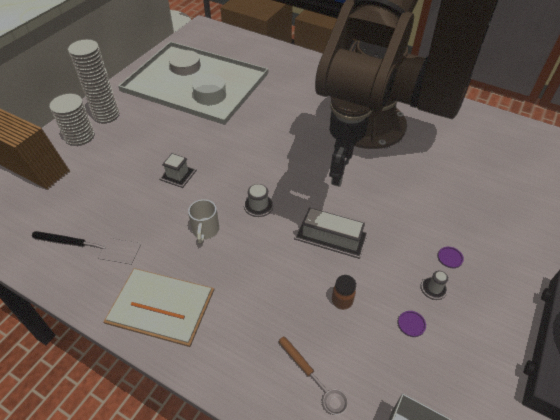

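All four tins stand in their trays: square (176,168), round (258,198), long (332,230), small (437,283). The mug (203,218) and jar (344,291) look unmoved.

```bash
python3 -c "
from plant import r
print(r.finish_job())"
```

```text
the job is handed in; nothing more can be done
None
```

The job is handed in: all four containers stand upright in their own trays within a few millimetres of centre by the cameras, the mug and jar were left where they stood, and the hand-in gave no verdict.

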